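Open the push-to-open drop-front coffee cupboard

ROBOT

A 6-joint arm with a two-finger parallel gripper is mounted at the origin on the work surface. World frame = base frame: x ahead of the robot, y to its left, z up, the work surface at z = 0. Lengths are in m, angles in rad, forces in N, time in s.
With the tool pointing down it reaches from about 0.4 to 0.825 m from the base axis. Payload 7 kg.
Tool frame: the origin (TCP) lies on the centre line of the jaws, within the pads' length; the fingertips stand 22 mm ahead of it and the grasp point (between the pads) lies 3 mm ahead of it; z points along the fingers, y is the line along which they close (so a half turn about z gives the same grasp; the last joint's range is limited). The gripper opens to 88 mm and grips with 3 to 60 N. Pads are 19 mm wide; open, the fingers measure 130 mm over their backs; the gripper's body (78 mm by 193 mm) begins 47 mm behind the grasp point.
Start: joints at [-0.812, 0.359, 0.012, 0, -1.224, -0.288], TCP at [0.306, -0.602, 0.249] pointing down, gripper open.
Joint ranges: [-3.07, 3.07], [-1.43, 2.12], [-1.02, 1.25], [-3.03, 1.67], [-3.05, -0], [-3.03, 3.03]. Speed limits (rad/s): [2.39, 2.39, 3.01, 3.14, 3.14, 3.14].

INTERFACE

Orientations are given as [roll, pitch, yaw] about the fixed x, y, z axes, in that order (R = Rz(yaw) Ry(pitch) Rx(roll)).
In Python, from station import monitor, viewer, order gives the robot as it stands. The module is installed in compiled form; this text tells all that it offers.
- The arm moves only by the tool servo_tool, never from a script. Its argument "targets" is a list of rows, each an object with "angular": the turn, a rotation vector about the tool's x, y, z in degrees, a list of three; "xyz": the shift along the tool's x, y, z in cm, a list of three; "claw": the finger opening in cm, from 0 to 8.76. A call has 1 to 20 rows; each row shifts and turns the commanded pose from where the row before left it, along the tool's axes as they then stand; what a row does not reach is not made up. A row lasts 1/10 s, in which the tool goes at most 50 mm and 8.59 degrees, less where a joint would pass 70% of its speed; a pose out of reach is approached as far as the arm can. A call is refused whole if a number of a shift passes 5 or a number of a turn 8.59, either way. A call with a gripper value outside its range is refused whole. The fingers move at their own pace and stop on an object; "force" is the grip in N (left out, the last holds). Time passes only in rows, so rows that do not move let the fingers close. It gives the time, the measured TCP pose, the force, the opening and the grip force at its end, in the units of the state.
- monitor.get_state(): the state, without advancing time (a new reading comes with each control period).
- viewer.grab_frame(name): name is "scene" or "top" or "wrist"; returns a dict with "color" (420x560x3 uint8, blue, green, red), "fovy" (degrees; the focal length in pixels is half the picture's height over the tangent of half this angle, whatever the lens; pixels are square), "cx", "cy" (the principal point, pixels), "R" (3x3) and "t" (3): a world point X has camera coordinates R X + t. Camera axes: x right, y down, z forward; pixel columns grow to the right and rows downward; lengths in m; the calibration is good to about 2 mm. A picture is of the moment at which its call begins. There is no depth.
- order.job_done(): hands the job in; it is judged then, once.
The state is a dict: "t": time; "q": joint angles; "qd": joint speeds; "joint_efforts": joint torques, N m; "eef_pos": TCP position; "ee_rot": TCP orientation; "force": force on the tool from outside, world axes, zero at the start; "moment": the same for the moment, N m; "width": finger opening in m; "gripper_force": force on a finger pad.
Only numpy, scipy, OpenCV 4.12 (cv2) and the standard library are available. Lean on these libraries where they do the work, as an engineer would, in place of code of your own. Each camera call takes 0.05 s, during which the arm holds its last target. There are 200 camera calls.

TASK

Open the little wooden cupboard so that the demitasse cups in it can be taken out: press its handleless drop-front flap in near the top edge until the push catch lets go and the spring pops it ajar, then reach a fingertip into the gap behind its top edge and bring the flap all the way down until it lies level. Use the fingertips only, without gripping the flap or lifting anything, and leave the cups, moka pot, canister and glass dish standing where they are.

Things in the scene. Friction and masses are not known exactly. Their poses are not given: they have to be found in the camera images.
- cupboard: oak cupboard fixed on the plank, 284 wide (y) x 160 deep (x) x 200 mm high, glass back. Origin: centre of its underside; z up; its front with the flap looks to its own -x, turned up to 15 degrees. Front edges of top and sides at x = -80 mm. Push catch and ejector sit under the top in the left half (y +27 to +84 mm, above 144 mm); behind the flap's right half (y below 0) is free room
- flap (a joint): flap angle in rad about its lower edge: 0 shut, negative pressed in (stop -0.032), positive opening to the front; 0.29 sprung ajar, 1.57 level at its stop. The catch releases when the flap has been pressed past -0.023 (4 mm at the top edge; about 10 N there) and is let go: a spring then pushes it out to 0.29 in half a second. It does not latch again. Hinge friction keeps it where it is left
- flap_front_top (a point): middle of the flap's top edge on its outer face: flat board without handle, 284 wide x 174 high x 12 mm thick, top edge 199 mm above the plank when shut. x points into the cupboard, y along the edge, z up; inner face at x = +12 mm. Strong finger force on both faces at once counts as gripping. Sprung ajar, the gap behind the top edge is about 50 mm; moving the flap on takes up to 4 N near this edge
- flap_press (a point): place to press, straight into the cupboard (+x of this frame): on the flap's outer face over the catch, 20 mm below the top edge, 75 mm left (+y) of the middle. Other points along the top edge work as well. Moves with the flap
- flap_hinge (a point): middle of the hinge axis (along y), on the flap's inner face at its lower edge: x = -86, y = 0, z = 25 mm of the cupboard, so the shut flap's inner face is 6 mm in front of the cupboard's front edges. Turns with the flap: z runs up the inner face to the top edge 174 mm away, x is the inner face's normal. The level flap's inner face is up, 25 mm above the plank
- cup_top: demitasse cup, 58 mm across the rim, 54 mm high, with a small handle, standing on the back part of the cupboard's top. Origin: centre of its underside
- cup_in_a: demitasse cup of the same kind standing inside the cupboard, right half. Origin: centre of its underside
- cup_in_b: demitasse cup of the same kind standing inside the cupboard, left half. Origin: centre of its underside
- moka_pot: black moka pot, 92 mm across the foot, 184 mm high, with handle, on the turntable (260 mm across, its top 26 mm above the plank) beside the cupboard, left or right. Origin: centre of its underside
- canister: tin coffee canister with snap lid, 90 mm across, 124 mm high, on the turntable. Origin: centre of its underside
- dish: glass dish with the spare funnel basket in it, 92 mm across, 48 mm high, on the turntable. Origin: centre of its underside
Mind the look-alikes: they are no part of the job. Leave any turquoise look-alike of the canister alone. What is shaped like the cup_top but black is not meant.

How it is judged:
By the outcome, as a careful person would: the job done as asked, in the order asked, and still so for the second after the job is handed in, with the robot touching nothing.
It also fails if it takes over 51 s, if anything falls off the work surface, if the arm or the gripper's body presses on something with over 40 N, if the wrist force passes 120 N, or if a joint passes its speed limit or range.

## Working session

There is one attempt and no reset: what is moved stays moved. The work goes in short steps, Python scripts to look and compute and a tool call to move; the robot and the scene stay as the last step left them, time stands still between calls to the robot, and variables do not carry over. Pictures are saved under pics/ and viewed, at most 10 in all, crops included, and the job is handed in when it is done.

Besides the shell and the picture viewer there is one more tool, called after "Request:" as name([rows], argument=value, ...), one row to a line, values as JSON. servo_tool: Moves the arm, as the interface text tells. Its arguments: {"type":"object","properties":{"targets":{"type":"array"},"force":{"type":"number"}},"required":["targets"]}

```bash
mkdir -p pics
python3 - <<'E'
from station import monitor, viewer
import cv2,numpy as np
s=monitor.get_state(); print({k:np.round(v,3).tolist() for k,v in s.items()})
for n in ("scene","top"):
    f=viewer.grab_frame(n); cv2.imwrite(f"pics/{n}0.png",f["color"]); np.savez(f"pics/{n}0.npz",**f)
    print(n,f["fovy"],f["cx"],f["cy"],np.round(f["R"],3).tolist(),np.round(f["t"],3).tolist(), (-f["R"].T@f["t"]).round(3))
E
```

```text
{'t': 0.0, 'q': [-0.812, 0.359, 0.011, -0.0, -1.224, -0.288], 'qd': [-0.0, 0.0, -0.0, -0.001, -0.0, -0.0], 'joint_efforts': [0.001, -58.272, 29.306, 6.998, 0.007, -0.0], 'eef_pos': [0.306, -0.601, 0.248], 'ee_rot': [3.14, -0.0, -2.671], 'force': [0.309, -0.694, -0.298], 'moment': [0.002, -0.046, -0.02], 'gripper_force': 0.0, 'width': 0.088}
scene 56.0934996073453 285.5388860500064 210.16529878673978 [[-0.404, -0.915, -0.002], [-0.866, 0.383, -0.322], [0.295, -0.128, -0.947]] [0.251, 0.556, 0.881] [0.323 0.13  1.014]
top 46.941549708607226 281.1702069654899 202.5829625159525 [[0.019, -1.0, -0.01], [-0.998, -0.018, -0.06], [0.059, 0.011, -0.998]] [0.006, 0.64, 1.395] [0.556 0.003 1.431]
```

View pics/scene0.png

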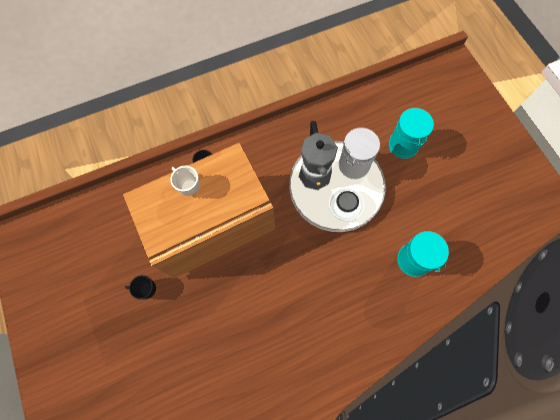

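View pics/top0.png

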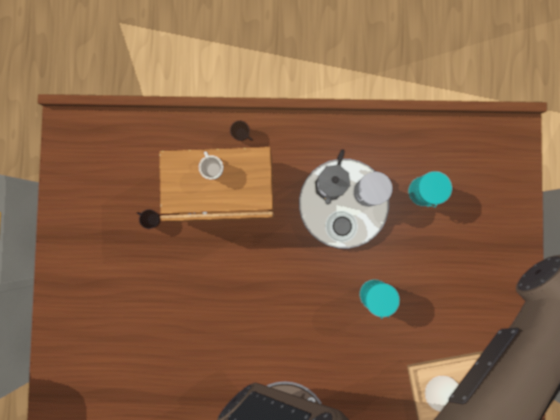

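The scene picture shows the cupboard with the white cup on top, its flap facing the robot, and the turntable to its right. The top picture has the cupboard's roof at about (160–272, 148–217), a black cup at (150,219) near its front left corner, and turquoise canisters at (380,298) and (432,188). I'll enlarge the cupboard and measure.

```bash
cat > h.py <<'E'
import numpy as np,cv2
def load(n): return dict(np.load(f"pics/{n}.npz"))
def ray(f,u,v,z):
    fl=210/np.tan(np.radians(float(f["fovy"]))/2)
    d=f["R"].T@np.array([(u-f["cx"])/fl,(v-f["cy"])/fl,1]); c=-f["R"].T@f["t"]
    return c+d*(z-c[2])/d[2]
def proj(f,X):
    fl=210/np.tan(np.radians(float(f["fovy"]))/2)
    p=f["R"]@np.array(X)+f["t"]; return np.array([f["cx"]+fl*p[0]/p[2],f["cy"]+fl*p[1]/p[2]])
E
python3 - <<'E'
from h import *
f=load("top0"); g=load("scene0")
a=cv2.resize(f["color"][130:240,130:290],None,fx=5,fy=5,interpolation=cv2.INTER_CUBIC)
cv2.imwrite("pics/c0.png",a)
b=cv2.resize(g["color"][135:310,110:290],None,fx=3.4,fy=3.4,interpolation=cv2.INTER_CUBIC)
cv2.imwrite("pics/c1.png",b)
E
```

```text
(no output)
```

View pics/c0.png

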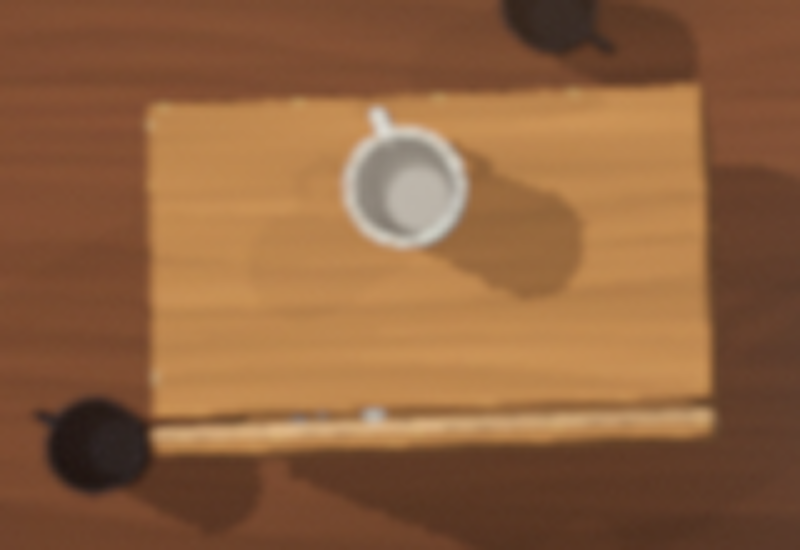

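View pics/c1.png

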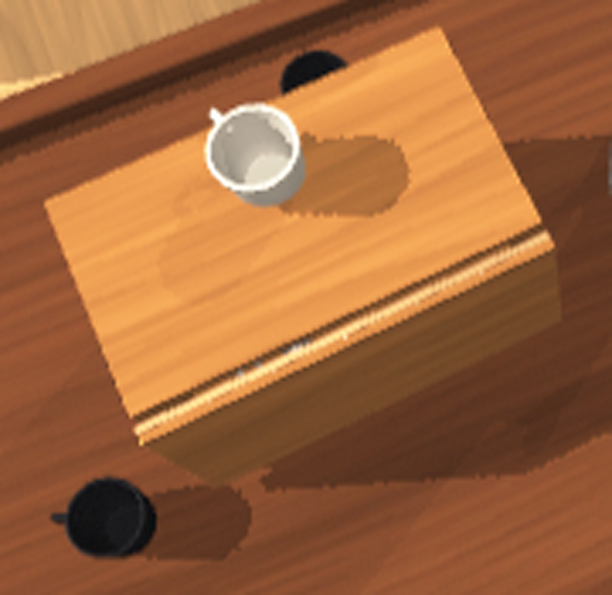

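The crops show the flap's outer top edge from (152,455) to (715,436) in the top crop, and from (140,443) to (553,248) in the scene crop. The black cup is at (97,445) in the top crop and (110,518) in the scene crop.

Run:
```python
from h import *
f=load("top0"); g=load("scene0")
c0=lambda x,y:(130+x/5-.4,130+y/5-.4); c1=lambda x,y:(110+x/3.4-.35,135+y/3.4-.35)
for n,L,Rr in (("top",ray(f,*c0(152,455),.199),ray(f,*c0(715,436),.199)),("scene",ray(g,*c1(140,443),.199),ray(g,*c1(553,248),.199))):
    d=L-Rr; print(n,L.round(4),Rr.round(4),np.linalg.norm(d).round(4),"mid",((L+Rr)/2).round(4),"yaw",np.degrees(np.arctan2(-d[0],d[1])).round(2))
print("black cup rim", ray(f,*c0(97,445),.054).round(3), ray(g,*c1(110,515),.054).round(3))
print("moka top",ray(f,335,181,.2).round(3),ray(g,320,144,.2).round(3))
```

```text
top [0.5772 0.3246 0.199 ] [0.5922 0.0374 0.199 ] 0.2876 mid [0.5847 0.181  0.199 ] yaw 3.0
scene [0.5797 0.325  0.199 ] [0.5936 0.0433 0.199 ] 0.282 mid [0.5867 0.1841 0.199 ] yaw 2.83
black cup rim [0.585 0.394 0.054] [0.585 0.395 0.054]
moka top [ 0.687 -0.12   0.2  ] [ 0.692 -0.119  0.2  ]
```

Request:
servo_tool([
  {"angular": [0, 0, 6.0], "xyz": [0, 0, 0], "claw": 0},
  {"angular": [0, 0, 6.0], "xyz": [0, 0, 0], "claw": 0},
  {"angular": [0, 0, 6.0], "xyz": [0, 0, 0], "claw": 0},
  {"angular": [0, 0, 6.1], "xyz": [0, 0, 0], "claw": 0},
  {"angular": [0, 0, 0], "xyz": [-1.3, 4.2, 0], "claw": 0},
  {"angular": [0, 0, 0], "xyz": [-1.3, 4.2, 0], "claw": 0},
  {"angular": [0, 0, 0], "xyz": [-1.3, 4.2, 0], "claw": 0},
  {"angular": [0, 0, 0], "xyz": [-1.3, 4.2, 0], "claw": 0},
  {"angular": [0, 0, 0], "xyz": [-1.3, 4.2, 0], "claw": 0},
  {"angular": [0, 0, 0], "xyz": [-1.3, 4.2, 0], "claw": 0},
  {"angular": [0, 0, 0], "xyz": [-1.3, 4.2, 0], "claw": 0},
  {"angular": [0, 0, 0], "xyz": [-1.3, 4.2, 0], "claw": 0},
  {"angular": [0, 0, 0], "xyz": [-1.3, 4.2, 0], "claw": 0},
  {"angular": [0, 0, 0], "xyz": [-1.3, 4.2, 0], "claw": 0},
  {"angular": [0, 0, 0], "xyz": [-1.3, 4.2, 0], "claw": 0},
  {"angular": [0, 0, 0], "xyz": [-1.3, 4.2, 0], "claw": 0},
  {"angular": [0, 0, 0], "xyz": [-1.3, 4.2, 0], "claw": 0},
  {"angular": [0, 0, 0], "xyz": [-1.3, 4.2, 0], "claw": 0},
  {"angular": [0, 0, 0], "xyz": [-1.3, 4.2, 0], "claw": 0},
  {"angular": [0, 0, 0], "xyz": [-1.3, 4.2, 0], "claw": 0},
])

```text
t: 2.1
eef_pos: [0.48, 0.0819, 0.2486]
ee_rot: [3.141, 0.0, -3.091]
force: [0.5, -0.2, -0.3]
width: 0.0005
gripper_force: 0.0
```

Request:
servo_tool([
  {"angular": [0, 0, 0], "xyz": [-0.9, 3.9, 0], "claw": 0},
  {"angular": [0, 0, 0], "xyz": [-0.9, 3.9, 0], "claw": 0},
  {"angular": [0, 0, 0], "xyz": [-0.9, 3.9, 0], "claw": 0},
  {"angular": [0, 0, 0], "xyz": [-0.9, 3.9, 0], "claw": 0},
  {"angular": [0, 0, 0], "xyz": [0, 0, 2.7], "claw": 0},
  {"angular": [0, 0, 0], "xyz": [0, 0, 2.7], "claw": 0},
  {"angular": [0, 0, 0], "xyz": [0, 0, 0], "claw": 0},
  {"angular": [0, 0, 0], "xyz": [0, 0, 0], "claw": 0},
])

```text
t: 2.9
eef_pos: [0.5083, 0.2374, 0.1947]
ee_rot: [-3.14, -0.001, -3.091]
force: [0.8, 0.3, 2.0]
width: 0.0006
gripper_force: 0.0
```

Run:
```python
from station import monitor, viewer
import cv2,numpy as np
s=monitor.get_state(); print(np.round(s["q"],2),np.round(s["eef_pos"],4),np.round(s["force"],2))
ims=[]
for n in ("scene","top","wrist"):
    f=viewer.grab_frame(n); np.savez(f"pics/{n}1.npz",**f); ims.append(f["color"])
a=ims[0][100:330,80:330]; b=ims[1][100:330,110:360]
im=np.hstack([cv2.resize(a,(400,368)),cv2.resize(b,(400,368))]); cv2.imwrite("pics/p1.png",im)
```

```text
[ 0.79  0.22 -0.32  0.   -1.04 -2.31] [0.5083 0.2374 0.1947] [0.82 0.33 1.99]
```

View pics/p1.png

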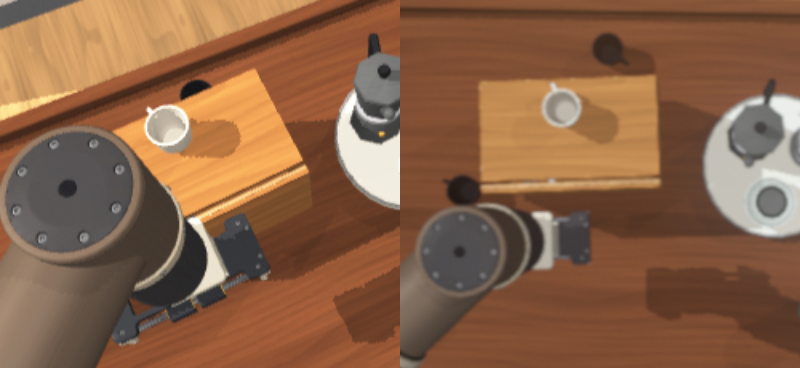

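The gripper stands about 65 mm in front of the flap; the white cup is undisturbed and the black cup is clear to the left.

Request:
servo_tool([
  {"angular": [0, 0, 0], "xyz": [-2, 0, 0], "claw": 0},
  {"angular": [0, 0, 0], "xyz": [-2, 0, 0], "claw": 0},
  {"angular": [0, 0, 0], "xyz": [-1.0, 0, 0], "claw": 0},
  {"angular": [0, 0, 0], "xyz": [-0.3, 0, 0], "claw": 0},
  {"angular": [0, 0, 0], "xyz": [-0.3, 0, 0], "claw": 0},
  {"angular": [0, 0, 0], "xyz": [0, 0, 0], "claw": 0},
])

```text
t: 3.65
eef_pos: [0.5641, 0.2404, 0.1948]
ee_rot: [3.141, 0.0, -3.092]
force: [0.7, 0.2, -0.3]
width: 0.0007
gripper_force: 0.0
```

Request:
servo_tool([
  {"angular": [0, 0, 0], "xyz": [-0.2, 0, 0], "claw": 0},
  {"angular": [0, 0, 0], "xyz": [-0.2, 0, 0], "claw": 0},
  {"angular": [0, 0, 0], "xyz": [0, 0, 0], "claw": 0},
])

```text
t: 3.95
eef_pos: [0.5683, 0.2408, 0.1947]
ee_rot: [3.141, 0.0, -3.091]
force: [-0.1, 0.1, -0.8]
width: 0.0005
gripper_force: 0.0
```

Request:
servo_tool([
  {"angular": [0, 0, 0], "xyz": [-0.2, 0, 0], "claw": 0},
  {"angular": [0, 0, 0], "xyz": [-0.1, 0, 0], "claw": 0},
  {"angular": [0, 0, 0], "xyz": [0, 0, 0], "claw": 0},
])

```text
t: 4.25
eef_pos: [0.5713, 0.2408, 0.1945]
ee_rot: [-3.142, -0.0, -3.091]
force: [-0.1, 0.4, -0.4]
width: 0.0003
gripper_force: 0.0
```

Request:
servo_tool([
  {"angular": [0, 0, 0], "xyz": [-0.2, 0, 0], "claw": 0},
  {"angular": [0, 0, 0], "xyz": [0, 0, 0], "claw": 0},
])

```text
t: 4.45
eef_pos: [0.5725, 0.2408, 0.1946]
ee_rot: [-3.141, -0.002, -3.091]
force: [-4.3, 0.3, 3.5]
width: 0.0
gripper_force: 2.3
```

Request:
servo_tool([
  {"angular": [0, 0, 0], "xyz": [-0.2, 0, 0], "claw": 0},
  {"angular": [0, 0, 0], "xyz": [0, 0, 0], "claw": 0},
])

```text
t: 4.65
eef_pos: [0.5741, 0.2409, 0.1947]
ee_rot: [-3.141, -0.002, -3.091]
force: [-6.6, 0.1, 4.9]
width: 0.0005
gripper_force: 3.7
```

Request:
servo_tool([
  {"angular": [0, 0, 0], "xyz": [-0.2, 0, 0], "claw": 0},
  {"angular": [0, 0, 0], "xyz": [0, 0, 0], "claw": 0},
])

```text
t: 4.85
eef_pos: [0.5758, 0.241, 0.1947]
ee_rot: [-3.141, -0.003, -3.091]
force: [-8.5, 0.7, 7.4]
width: 0.0006
gripper_force: 4.5
```

Request:
servo_tool([
  {"angular": [0, 0, 0], "xyz": [-0.1, 0, 0], "claw": 0},
  {"angular": [0, 0, 0], "xyz": [0, 0, 0], "claw": 0},
])

```text
t: 5.05
eef_pos: [0.5767, 0.241, 0.1948]
ee_rot: [-3.141, -0.003, -3.091]
force: [-9.9, 0.5, 6.4]
width: 0.0006
gripper_force: 4.8
```

Request:
servo_tool([
  {"angular": [0, 0, 0], "xyz": [-0.1, 0, 0], "claw": 0},
  {"angular": [0, 0, 0], "xyz": [0, 0, 0], "claw": 0},
])

```text
t: 5.25
eef_pos: [0.5776, 0.2411, 0.1948]
ee_rot: [-3.141, -0.003, -3.091]
force: [-9.7, 1.6, 7.1]
width: 0.0004
gripper_force: 4.9
```

Request:
servo_tool([
  {"angular": [0, 0, 0], "xyz": [4.5, 0, 0], "claw": 0},
  {"angular": [0, 0, 0], "xyz": [4.5, 0, 0], "claw": 0},
  {"angular": [0, 0, 0], "xyz": [1, 0, 0], "claw": 0},
  {"angular": [0, 0, 0], "xyz": [0, 0, -2.5], "claw": 0},
  {"angular": [0, 0, 0], "xyz": [0, 0, -3], "claw": 0},
  {"angular": [0, 0, 0], "xyz": [0, 0, -2.5], "claw": 0},
  {"angular": [0, 0, 0], "xyz": [0, 0, 0], "claw": 0},
])

```text
t: 5.95
eef_pos: [0.4811, 0.2373, 0.2786]
ee_rot: [3.138, 0.006, -3.091]
force: [0.5, 0.4, -0.4]
width: 0.0006
gripper_force: 0.0
```

Run:
```python
from station import monitor, viewer
import cv2,numpy as np
s=monitor.get_state(); print(np.round(s["q"],2),np.round(s["eef_pos"],4),np.round(s["force"],2))
ims=[]
for n in ("scene","top"):
    f=viewer.grab_frame(n); np.savez(f"pics/{n}2.npz",**f); ims.append(f["color"])
a=ims[0][100:330,80:330]; b=ims[1][100:330,110:360]
im=np.hstack([cv2.resize(a,(400,368)),cv2.resize(b,(400,368))]); cv2.imwrite("pics/p2.png",im)
```

```text
[ 0.82  0.11 -0.25  0.   -1.21 -2.35] [0.4811 0.2373 0.2786] [ 0.52  0.37 -0.41]
```

View pics/p2.png

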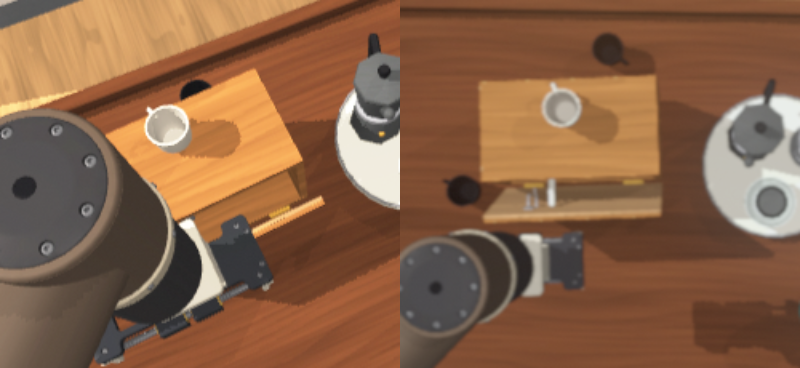

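The flap stands ajar, with its top edge at row 215 in the top half of the picture and the gap behind it clear to the right of the catch, around column 600. Next I move over the gap and go down.

Request:
servo_tool([
  {"angular": [0, 0, 0], "xyz": [-3, -3.5, 0], "claw": 0},
  {"angular": [0, 0, 0], "xyz": [-3, -3.5, 0], "claw": 0},
  {"angular": [0, 0, 0], "xyz": [-3, -3.5, 0], "claw": 0},
  {"angular": [0, 0, 0], "xyz": [0, 0, 2], "claw": 0},
  {"angular": [0, 0, 0], "xyz": [0, 0, 2], "claw": 0},
  {"angular": [0, 0, 0], "xyz": [0, 0, 0], "claw": 0},
  {"angular": [0, 0, 0], "xyz": [0, 0, 0], "claw": 0},
])

```text
t: 6.75
eef_pos: [0.5743, 0.1355, 0.2339]
ee_rot: [-3.14, -0.002, -3.091]
force: [0.2, -0.4, 1.0]
width: 0.0
gripper_force: 0.0
```

Run:
```python
from station import monitor, viewer
import cv2,numpy as np
s=monitor.get_state(); print(np.round(s["q"],2),np.round(s["eef_pos"],4),np.round(s["force"],2))
ims=[]
for n in ("scene","wrist"):
    f=viewer.grab_frame(n); np.savez(f"pics/{n}3.npz",**f); ims.append(f["color"])
a=ims[0][100:330,80:330]; b=ims[1]
im=np.hstack([cv2.resize(a,(400,368)),cv2.resize(b,(400,368))]); cv2.imwrite("pics/p3.png",im)
```

```text
[ 0.56  0.23 -0.2   0.   -1.14 -2.08] [0.5743 0.1355 0.2339] [ 0.21 -0.39  1.  ]
```

View pics/p3.png

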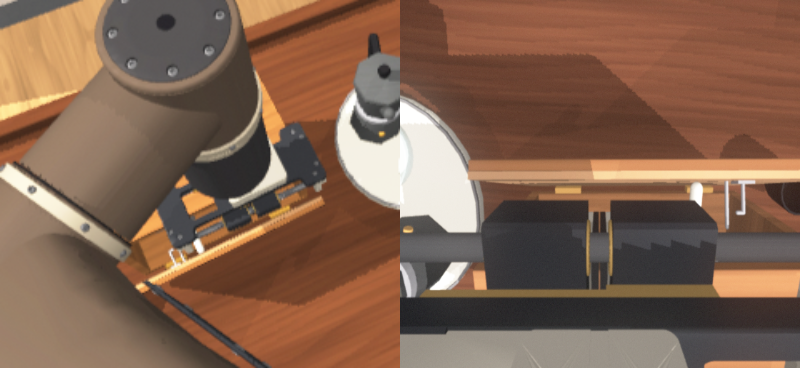

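The wrist picture shows the fingers between the flap, whose top edge is at row 165, and the cupboard. The ejector rod at (697,195) is to the left of the fingertips. I'll go down into the gap.

Request:
servo_tool([
  {"angular": [0, 0, 0], "xyz": [0, 0, 1], "claw": 0},
  {"angular": [0, 0, 0], "xyz": [0, 0, 1], "claw": 0},
  {"angular": [0, 0, 0], "xyz": [0, 0, 1], "claw": 0},
  {"angular": [0, 0, 0], "xyz": [0, 0, 0], "claw": 0},
])

```text
t: 7.25
eef_pos: [0.5734, 0.1355, 0.2025]
ee_rot: [-3.141, -0.003, -3.091]
force: [-0.0, -0.3, -1.0]
width: 0.0007
gripper_force: 0.0
```

Request:
servo_tool([
  {"angular": [0, 0, 0], "xyz": [0, 0, 1], "claw": 0},
  {"angular": [0, 0, 0], "xyz": [0, 0, 0.7], "claw": 0},
  {"angular": [0, 0, 0], "xyz": [0, 0, 0], "claw": 0},
  {"angular": [0, 0, 0], "xyz": [0, 0, 0], "claw": 0},
])

```text
t: 7.65
eef_pos: [0.5745, 0.1358, 0.1874]
ee_rot: [-3.141, -0.0, -3.091]
force: [-0.2, 0.3, -0.1]
width: 0.0
gripper_force: 0.0
```

Run:
```python
from station import monitor
import numpy as np
p=monitor.get_state()["eef_pos"]; d=np.array(p[:2])-[.586,.183]
u=d@[.9987,.0506]; print("u",u.round(4),"z",round(p[2],4))
# tip corner (u-.0095, z-.022) on inner face at r
prev=(u,p[2])
for th in np.linspace(.3,1.57,28):
    r=.148
    c=np.array([.012-r*np.sin(th),.025+r*np.cos(th)])
    t=c+[.0095,.022]; print(round(th,2),"x %.2f z %.2f"%((prev[0]-t[0])*100,(prev[1]-t[1])*100)); prev=t
```

```text
u -0.0138 z 0.1874
0.3 x 0.84 z -0.10
0.35 x 0.66 z 0.22
0.39 x 0.65 z 0.25
0.44 x 0.64 z 0.28
0.49 x 0.62 z 0.31
0.54 x 0.61 z 0.34
0.58 x 0.59 z 0.37
0.63 x 0.57 z 0.40
0.68 x 0.55 z 0.42
0.72 x 0.53 z 0.45
0.77 x 0.51 z 0.47
0.82 x 0.49 z 0.50
0.86 x 0.46 z 0.52
0.91 x 0.44 z 0.54
0.96 x 0.41 z 0.56
1.01 x 0.39 z 0.58
1.05 x 0.36 z 0.60
1.1 x 0.33 z 0.61
1.15 x 0.30 z 0.63
1.19 x 0.27 z 0.64
1.24 x 0.24 z 0.65
1.29 x 0.21 z 0.66
1.33 x 0.18 z 0.67
1.38 x 0.15 z 0.68
1.43 x 0.11 z 0.69
1.48 x 0.08 z 0.69
1.52 x 0.05 z 0.69
1.57 x 0.02 z 0.70
```

Request:
servo_tool([
  {"angular": [0, 0, 0], "xyz": [0.4, 0, 0], "claw": 0},
  {"angular": [0, 0, 0], "xyz": [0.4, 0, -0.1], "claw": 0},
  {"angular": [0, 0, 0], "xyz": [0.66, 0, 0.22], "claw": 0},
  {"angular": [0, 0, 0], "xyz": [0.65, 0, 0.25], "claw": 0},
  {"angular": [0, 0, 0], "xyz": [0.64, 0, 0.28], "claw": 0},
  {"angular": [0, 0, 0], "xyz": [0.62, 0, 0.31], "claw": 0},
  {"angular": [0, 0, 0], "xyz": [0.61, 0, 0.34], "claw": 0},
  {"angular": [0, 0, 0], "xyz": [0.59, 0, 0.37], "claw": 0},
  {"angular": [0, 0, 0], "xyz": [0.57, 0, 0.4], "claw": 0},
  {"angular": [0, 0, 0], "xyz": [0.55, 0, 0.42], "claw": 0},
  {"angular": [0, 0, 0], "xyz": [0, 0, 0], "claw": 0},
])

```text
t: 8.75
eef_pos: [0.5165, 0.1327, 0.1619]
ee_rot: [-3.141, -0.002, -3.091]
force: [-0.5, -0.0, 0.2]
width: 0.0003
gripper_force: 0.0
```

Run:
```python
from station import monitor, viewer
import cv2,numpy as np
s=monitor.get_state(); print(np.round(s["q"],2),np.round(s["eef_pos"],4),np.round(s["force"],2))
ims=[]
for n in ("scene","top"):
    f=viewer.grab_frame(n); np.savez(f"pics/{n}4.npz",**f); ims.append(f["color"])
a=ims[0][100:330,80:330]; b=ims[1][100:330,110:360]
cv2.imwrite("pics/p4.png",np.hstack([cv2.resize(a,(400,368)),cv2.resize(b,(400,368))]))
```

```text
[ 0.62  0.2  -0.42 -0.   -0.95 -2.14] [0.5165 0.1327 0.1619] [-0.45 -0.03  0.2 ]
```

View pics/p4.png

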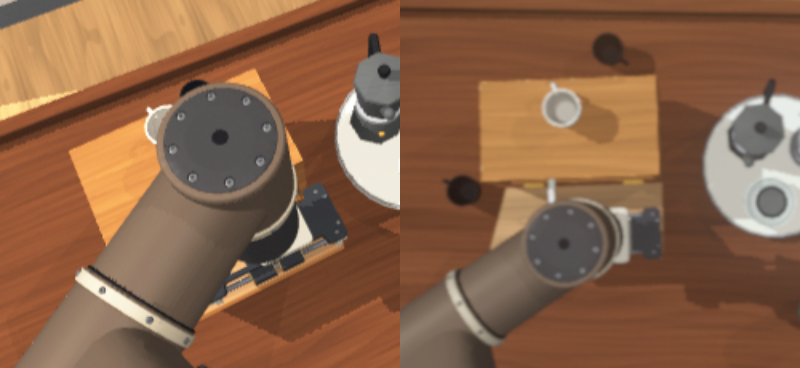

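The flap is following the fingertip down: its lit edge is now near the gripper at (270,275) in the left half. I'll continue along the arc.

Request:
servo_tool([
  {"angular": [0, 0, 0], "xyz": [0.53, 0, 0.45], "claw": 0},
  {"angular": [0, 0, 0], "xyz": [0.51, 0, 0.47], "claw": 0},
  {"angular": [0, 0, 0], "xyz": [0.49, 0, 0.5], "claw": 0},
  {"angular": [0, 0, 0], "xyz": [0.46, 0, 0.52], "claw": 0},
  {"angular": [0, 0, 0], "xyz": [0.44, 0, 0.54], "claw": 0},
  {"angular": [0, 0, 0], "xyz": [0.41, 0, 0.56], "claw": 0},
  {"angular": [0, 0, 0], "xyz": [0.39, 0, 0.58], "claw": 0},
  {"angular": [0, 0, 0], "xyz": [0.36, 0, 0.6], "claw": 0},
  {"angular": [0, 0, 0], "xyz": [0.33, 0, 0.61], "claw": 0},
  {"angular": [0, 0, 0], "xyz": [0.3, 0, 0.63], "claw": 0},
  {"angular": [0, 0, 0], "xyz": [0.27, 0, 0.64], "claw": 0},
  {"angular": [0, 0, 0], "xyz": [0.24, 0, 0.65], "claw": 0},
  {"angular": [0, 0, 0], "xyz": [0.21, 0, 0.66], "claw": 0},
  {"angular": [0, 0, 0], "xyz": [0.18, 0, 0.67], "claw": 0},
  {"angular": [0, 0, 0], "xyz": [0.15, 0, 0.68], "claw": 0},
])

```text
t: 10.35
eef_pos: [0.4649, 0.1303, 0.0745]
ee_rot: [3.142, -0.0, -3.091]
force: [1.0, -0.8, 0.1]
width: 0.0004
gripper_force: 0.2
```

Request:
servo_tool([
  {"angular": [0, 0, 0], "xyz": [0.1, 0, 0.6], "claw": 0},
  {"angular": [0, 0, 0], "xyz": [0.1, 0, 0.6], "claw": 0},
  {"angular": [0, 0, 0], "xyz": [0.05, 0, 0.4], "claw": 0},
  {"angular": [0, 0, 0], "xyz": [0, 0, 0.4], "claw": 0},
  {"angular": [0, 0, 0], "xyz": [0, 0, 0], "claw": 0},
  {"angular": [0, 0, 0], "xyz": [0, 0, 0], "claw": 0},
])

```text
t: 10.95
eef_pos: [0.4626, 0.1302, 0.0551]
ee_rot: [-3.141, -0.0, -3.091]
force: [-0.2, 0.7, 0.3]
width: 0.0002
gripper_force: 0.0
```

Request:
servo_tool([
  {"angular": [0, 0, 0], "xyz": [0, 0, 0.3], "claw": 0},
  {"angular": [0, 0, 0], "xyz": [0, 0, 0.3], "claw": 0},
  {"angular": [0, 0, 0], "xyz": [0, 0, 0], "claw": 0},
])

```text
t: 11.25
eef_pos: [0.4623, 0.1301, 0.0487]
ee_rot: [-3.141, -0.0, -3.092]
force: [0.0, 1.0, 0.3]
width: 0.0001
gripper_force: 0.0
```

Request:
servo_tool([
  {"angular": [0, 0, 0], "xyz": [0, 0, 0.2], "claw": 0},
  {"angular": [0, 0, 0], "xyz": [0, 0, 0], "claw": 0},
])

```text
t: 11.45
eef_pos: [0.4626, 0.1302, 0.0472]
ee_rot: [-3.141, 0.0, -3.091]
force: [-1.5, -0.1, 2.1]
width: -0.0
gripper_force: 1.4
```

Request:
servo_tool([
  {"angular": [0, 0, 0], "xyz": [0, 0, 0.2], "claw": 0},
  {"angular": [0, 0, 0], "xyz": [0, 0, 0], "claw": 0},
])

```text
t: 11.65
eef_pos: [0.4627, 0.1302, 0.0468]
ee_rot: [-3.141, 0.001, -3.09]
force: [-9.1, -0.9, 25.6]
width: 0.0005
gripper_force: 13.1
```

That is the stop, at z = 25 mm under the fingertip. I'll lift clear and check.

Request:
servo_tool([
  {"angular": [0, 0, 0], "xyz": [0, 0, -1], "claw": 0},
  {"angular": [0, 0, 0], "xyz": [0, 0, -4], "claw": 0},
  {"angular": [0, 0, 0], "xyz": [0, 0, -4], "claw": 0},
  {"angular": [0, 0, 0], "xyz": [0, 0, -4], "claw": 0},
  {"angular": [0, 0, 0], "xyz": [0, 0, -4], "claw": 0},
  {"angular": [0, 0, 0], "xyz": [0, 0, -4], "claw": 0},
  {"angular": [0, 0, 0], "xyz": [0, -4, 0], "claw": 0},
  {"angular": [0, 0, 0], "xyz": [0, -4.5, 0], "claw": 0},
  {"angular": [0, 0, 0], "xyz": [0, -4.5, 0], "claw": 0},
  {"angular": [0, 0, 0], "xyz": [0, -4.5, 0], "claw": 0},
  {"angular": [0, 0, 0], "xyz": [0, -4.5, 0], "claw": 0},
  {"angular": [0, 0, 0], "xyz": [0, -4.5, 0], "claw": 0},
  {"angular": [0, 0, 0], "xyz": [0, -4.5, 0], "claw": 0},
  {"angular": [0, 0, 0], "xyz": [0, 0, 0], "claw": 0},
  {"angular": [0, 0, 0], "xyz": [0, 0, 0], "claw": 0},
  {"angular": [0, 0, 0], "xyz": [0, 0, 0], "claw": 0},
])

```text
t: 13.25
eef_pos: [0.478, -0.179, 0.255]
ee_rot: [3.141, -0.0, -3.091]
force: [-0.8, 1.0, -0.8]
width: 0.0004
gripper_force: 0.0
```

Run:
```python
from station import monitor, viewer
import cv2,numpy as np
from h import *
s=monitor.get_state(); print(np.round(s["eef_pos"],4),np.round(s["force"],2))
ims=[]
for n in ("scene","top"):
    f=viewer.grab_frame(n); np.savez(f"pics/{n}5.npz",**f); ims.append(f["color"])
    for v in (.142,-.142): # predicted front corners of the level flap, inner face
        X=np.array([.586,.183])+(.012-.174)*np.array([.9987,.0506])+v*np.array([-.0506,.9987])
        print(n,proj(f,[*X,.025]).round(1))
cv2.imwrite("pics/p5.png",np.hstack([cv2.resize(i[90:370,80:385],(400,367)) for i in ims]))
```

```text
[ 0.478 -0.179  0.255] [-0.81  0.96 -0.81]
scene [198.6 339.3]
scene [304.2 285.3]
top [176.5 277.4]
top [274.7 274.4]
```

View pics/p5.png

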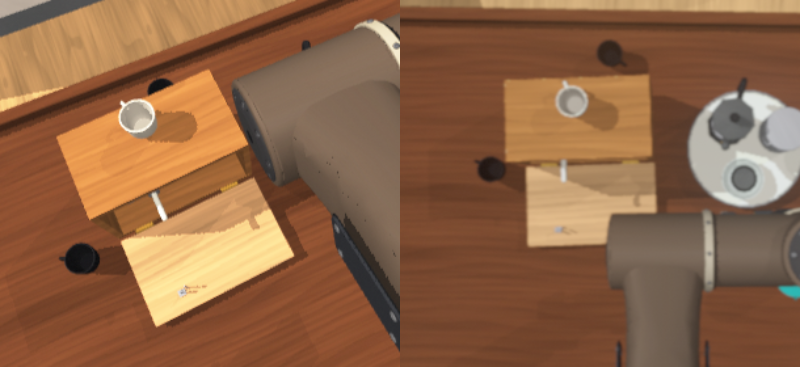

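The picture shows the flap level. Its front corners, at (156,326) and (294,256), match the predicted (155,327) and (294,256). The cup on top, moka pot, canister and dish are where they were, and the arm is clear.

```bash
python3 -c "
from station import order
print(order.job_done())"
```

```text
the job is handed in; nothing more can be done
None
```

I pressed the flap until the catch let go, brought it down level with a fingertip, and handed the job in at about 13 s; the last pictures show the cup on top, moka pot, canister and dish in place, but I did not check the two cups inside.

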